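# Third hand at the mounting jig

### The arm

A 7-joint arm with a two-finger parallel gripper is mounted at the origin on a cart in front of the work surface, level with it; the furniture and walls round the work are solid. World frame = base frame: x ahead of the robot, y to its left, z up, the work surface at z = 0. Lengths are in m, angles in rad, forces in N, time in s.
With the tool pointing down it reaches from about 0.4 to 0.85 m from the base axis. Payload 10.4 kg.
Tool frame: the origin (TCP) lies at the very end of the fingers, on their centre line; the grasp point (between the pads) lies 19 mm behind it; y points along the fingers, z is the direction in which the jaws open and shut, and the axes are right-handed (so a half turn about y gives the same grasp; the last joint's range is limited). The gripper opens to 85 mm and grips with 20 to 120 N. Pads are 22 mm wide; open, the fingers measure 114 mm over their backs; the gripper's body (76 mm by 85 mm) begins 54 mm behind the grasp point. The pads swing forward as they close: fully open they stand 13 mm farther back than shut.
Start: joints at [1.322, 0.332, -0.065, 1.46, 0.022, 1.35, -0.088], TCP at [0.14, -0.609, 0.231] pointing down, gripper open.
Joint ranges: [-2.6, 2.6], [-0.5, 2.12], [-1.47, 1.34], [0.16, 2.42], [-1.27, 4.41], [0.06, 2.06], [-2.6, 2.6]. Speed limits (rad/s): [2.22, 2.22, 2.79, 2.79, 3.14, 3.14, 3.14].

### API

Orientations are given as a unit quaternion [x, y, z, w].
In Python, from workcell import manip gives the robot as it stands.
- The arm moves only by the tool arm_command, never from a script. Its argument "commands" is a list that holds one entry, the list of rows, each a list of 6 numbers: the shift along the world's x, y, z in cm, then the turn, a rotation vector about the world's x, y, z in degrees. A call has 1 to 20 rows; each row is the pose to reach, as a shift and turn from the pose commanded when the call began; what a row does not reach only later rows make up. A row lasts 1/10 s, in which the tool goes at most 50 mm and 8.59 degrees, less where a joint would pass 70% of its speed; a pose out of reach is approached as far as the arm can. A call with a gripper value outside its range is refused whole. "claw" is the finger opening in cm, from 0 to 8.54, set as the call begins (left out, the last holds). The fingers move at their own pace and stop on an object; "newtons" is the grip in N (left out, the last holds). Time passes only in rows, so rows that repeat a pose let the fingers close. It gives the time, the measured TCP pose, the force and the opening at its end, in the units of the state.
- manip.get_obs(): the state, without advancing time (a new reading comes with each control period).
- manip.camera(name): name is "scene" or "top"; returns a dict with "pixels" (480x640x3 uint8, blue, green, red), "depth" (480x640 float32, m along the optical axis (not along the pixel's ray), 0 where there is no reading), "K" (3x3 intrinsics, pixels), "rvec" (rotation vector, rad) and "tvec" (3), from world to camera coordinates, as OpenCV has them. Camera axes: x right, y down, z forward; pixel columns grow to the right and rows downward; lengths in m; the calibration is good to about 2 mm. A picture is of the moment at which its call begins.
- manip.hand_in(): hands the job in, once; it reports no verdict.
Trained networks look in the newest picture that a camera, given by its name, has taken for a name from the list of things; names that differ only in an ending like _2 or _b are one class to them, and where a whole thing is asked for, a point or a joint stands for the part that bears it (a point fixed in the world has none). Each returns a list of dicts, best first, with "p" (0 to 1); they miss things now and then, are a little off and sometimes report something else, mostly with a low value. They report only what shows in the picture. A call takes as long as a camera call.
- manip.masks_of(camera, thing): "mask" (480x640 bool, what is visible of it) and "bbox" ([left, top, right, bottom] in pixels, round what is visible of it).
The state is a dict: "clock": time; "joint_pos": joint angles; "joint_velocities": joint speeds; "tau": joint torques, N m; "position": TCP position; "ee_rot": TCP orientation; "ft_force": force on the tool from outside, world axes, zero at the start; "torque": the same for the moment, N m; "grip_width": opening from 0.0 (shut) to 1.0 (fully open).
Only numpy, scipy, OpenCV 4.12 (cv2) and the standard library are available. Lean on these libraries where they do the work, as an engineer would, in place of code of your own. Each camera call takes 0.05 s, during which the arm holds its last target.

### The job

Be the third hand for a colleague who is about to screw the small black case down: pick the case up, set it flat on the jig's aluminium bed with one of its short ends square against the sprung steel fence and centred on the fence's red line, and press it on the fence with a steady 10 N or so (5 to 15 N, the red pointer within the green band; never more than 25 N). Keep it pressed like that for at least two seconds and finish the program still holding and pressing it: do not let go. Leave the orange-lidded jar and the reel where they stand.

Things in the scene. Friction and masses are not known exactly. Their poses are not given: they have to be found in the camera images.
- case_center (a point): centre of the small black case to be held: a closed box, loose, 0.06 to 0.13 kg, upright on the bench at the start. Its axes: x 54 mm (the width to grip across), y 75 mm (the length; the short ends look along +y and -y and are alike for this job), z 32 mm (up). This point lies 16 mm above its underside.
- jig: mounting jig, fixed to the bench, place and yaw vary. Origin: on the bench surface under the bed, in line with the fence's red line; x is the pressing direction, towards the fence; z up. Its bed is a flat aluminium plate, top at z = 10 mm, x = -75 to +107 mm, y = -86 to +86 mm. A grey spring block stands behind the fence (x = 81 to 105 mm, y = +-58 mm, top at 46 mm).
- fence: sprung steel fence across the jig, 116 x 10 mm, from 1.5 to 35.5 mm above the bed. Origin: middle of the face towards the case, on the vertical red line; axes as the jig's. At rest it is at x = +45 mm in the jig's frame; it slides only along the jig's +x, up to 22 mm, against a spring of 1 N per mm of travel (no preload): 10 mm is 10 N.
- jar: small white jar with an orange lid, 42 mm across, 52 mm tall, loose; origin under its centre. Bystander.
- reel: small reel with black flanges, 56 mm across, 34 mm tall, loose; origin under its centre. Bystander.
- gauge (a point): middle of the green band on top of the grey gauge block, fixed at the left end of the fence (block 44 x 16 mm, jig x = 39 to 83, y = 64 to 80 mm; top 44 mm above the bench). The fence's red pointer moves over it along the jig's x: the 10 mm green band stands for 5 to 15 mm of fence travel, red for more.

How it is judged:
By the outcome, as a careful person would: the job done as asked, in the order asked, and still so for the second after the job is handed in, while the arm keeps its last pose, push and grip.
It also fails if it takes over 45 s, if anything falls off the work surface, if the arm or the gripper's body presses on something with over 40 N, if the wrist force passes 120 N, or if a joint passes its speed limit or range.

## Working session

There is one attempt and no reset: what is moved stays moved. The work goes in short steps, Python scripts to look and compute and a tool call to move; the robot and the scene stay as the last step left them, time stands still between calls to the robot, and variables do not carry over. Pictures are saved under pics/ and viewed, and the job is handed in when it is done.

Besides the shell and the picture viewer there is one more tool, called after "Emit:" as a command line: name --argument value ..., lists and objects as JSON in quotes. arm_command: Moves the arm, as the interface text tells. Its arguments: {"type":"object","properties":{"commands":{"type":"array"},"claw":{"type":"number"},"newtons":{"type":"number"}},"required":["commands"]}

```bash
mkdir -p pics; ls
cat > h.py <<'E'
import numpy as np,cv2
from workcell import manip
def cam(n):
    c=manip.camera(n);R=cv2.Rodrigues(np.array(c['rvec'],float))[0];c['R']=R;c['t']=np.array(c['tvec'],float).reshape(3);return c
def pts(c,m=None):
    d=c['depth'];v,u=np.nonzero((d>0)&(m if m is not None else True))
    z=d[v,u];K=c['K'];P=np.c_[(u-K[0,2])/K[0,0]*z,(v-K[1,2])/K[1,1]*z,z]
    return (P-c['t'])@c['R'],np.c_[u,v]
E
python3 - <<'E'
from h import *
o=manip.get_obs();print(o)
for n in('scene','top'):
    c=cam(n);cv2.imwrite(f'pics/{n}0.png',c['pixels']);print(n,c['K'],c['t'],-c['R'].T@c['t'],c['R'])
    for th in('case_center','jig','fence','jar','reel','gauge'):
        try:
            for r in manip.masks_of(n,th)[:2]:
                P,_=pts(c,r['mask']);print(th,round(r['p'],2),r['bbox'],r['mask'].sum(),np.round(np.median(P,0),3),np.round(P.min(0),3),np.round(P.max(0),3))
        except Exception as e: print(th,e)
E
```

```text
pics
{'clock': 0.0, 'joint_pos': array([ 1.32237957,  0.33283176, -0.06471248,  1.46095602,  0.02159518,
        1.3499015 , -0.08850418]), 'joint_velocities': array([-0.00013194, -0.00025803,  0.00066646, -0.00193396,  0.00021036,
        0.00035165,  0.00167626]), 'tau': array([-8.54606897e-04, -6.25454235e+01,  4.88969078e-02, -3.91609704e+01,
        1.62012287e-02,  1.01040822e-02,  9.28453687e-06]), 'position': array([ 0.1398565 , -0.60875881,  0.23053399]), 'ee_rot': array([-0.07975467,  0.7030926 , -0.70211356,  0.07960238]), 'ft_force': array([-0.33639039, -0.72674627,  0.48160474]), 'torque': array([ 0.03340617, -0.01349243, -0.02132754]), 'grip_width': 1.0014466960470536}
scene [[607.68797873   0.         314.69309696]
 [  0.         607.68797873 233.63257237]
 [  0.           0.           1.        ]] [0.15580595 0.25527393 1.10286131] [-0.62269176  0.57442321  0.76683524] [[-0.51660754 -0.85602133  0.01855069]
 [-0.43403057  0.24313802 -0.86746837]
 [ 0.73806105 -0.45619226 -0.49714636]]
jig 0.6 [263.7, 210.0, 357.2, 272.4] 3391 [ 0.481 -0.086  0.012] [ 0.047 -0.197 -0.0
[... 689 characters left out ...]
505e-02 -9.95782749e-01]]
case_center 0.74 [422.7, 224.0, 457.4, 251.5] 769 [ 0.424 -0.354  0.031] [ 0.389 -0.399 -0.005] [ 0.465 -0.316  0.038]
jig 0.91 [298.6, 177.4, 370.5, 258.7] 5096 [ 0.476 -0.098  0.01 ] [ 0.383 -0.187 -0.003] [ 0.574 -0.011  0.052]
fence 0.73 [310.3, 195.3, 356.0, 210.8] 371 [ 0.507 -0.093  0.041] [ 0.501 -0.153  0.006] [ 0.535 -0.036  0.051]
jar 0.78 [435.8, 273.8, 460.0, 290.5] 309 [ 0.319 -0.372  0.051] [ 0.3   -0.396 -0.006] [ 0.339 -0.357  0.056]
reel 0.86 [186.0, 217.3, 210.5, 241.4] 454 [0.452 0.235 0.032] [ 0.427  0.209 -0.004] [0.48  0.264 0.039]
gauge 0.72 [299.0, 185.4, 369.8, 257.5] 5084 [ 0.476 -0.098  0.01 ] [ 0.383 -0.186 -0.003] [ 0.573 -0.011  0.052]
```

Run:
```python
import cv2,numpy as np
a=cv2.imread('pics/top0.png');cv2.imwrite('pics/top0c.png',cv2.resize(a[150:310,170:490],None,fx=2.5,fy=2.5,interpolation=cv2.INTER_CUBIC))
```

```text
(no output)
```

View pics/scene0.png

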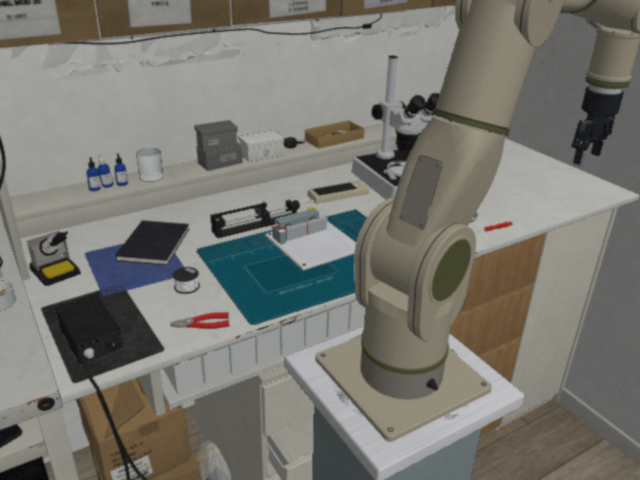

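View pics/top0c.png

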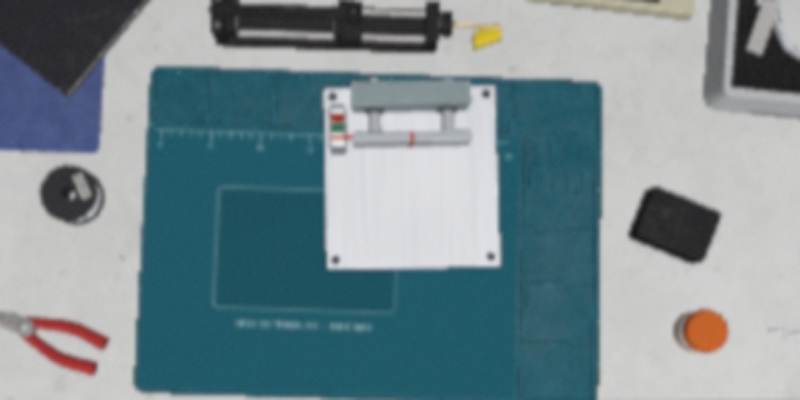

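The scene view shows the jig and reel; the arm hides the case. The top view shows the case at about px (440,240), the jar at (448,282), and the jig at (335,220) with the fence on its far side (+x). Next I fit the poses.

```bash
cat >> h.py <<'E'
def plane(c,uv,z):
    K=c['K'];uv=np.atleast_2d(np.array(uv,float));r=np.c_[(uv[:,0]-K[0,2])/K[0,0],(uv[:,1]-K[1,2])/K[1,1],np.ones(len(uv))]@c['R']
    C=-c['R'].T@c['t'];s=(z-C[2])/r[:,2];return C+r*s[:,None]
def proj(c,X):
    return cv2.projectPoints(np.atleast_2d(np.array(X,float)),np.array(c['rvec'],float),c['t'],c['K'],None)[0].reshape(-1,2)
def rectify(c,x0,x1,y0,y1,z,res=0.0005):
    # image with row = x descending, col = y descending (like top view), resampled on plane z
    xs=np.arange(x1,x0,-res);ys=np.arange(y1,y0,-res);Y,X=np.meshgrid(ys,xs)
    p=proj(c,np.c_[X.ravel(),Y.ravel(),np.full(X.size,z)]).astype(np.float32)
    return cv2.remap(c['pixels'],p[:,0].reshape(X.shape),p[:,1].reshape(X.shape),cv2.INTER_CUBIC)
E
python3 - <<'E'
from h import *
from scipy.spatial.transform import Rotation as Ro
print(Ro.from_quat(manip.get_obs()['ee_rot']).as_matrix().round(3))
c=cam('top')
r=manip.masks_of('top','case_center')[0]; P,_=pts(c,r['mask'])
print('z hist',np.percentile(P[:,2],[5,25,50,75,95]))
v,u=np.nonzero(r['mask'])
Q=plane(c,np.c_[u,v],0.032)[:,:2]; T=P[P[:,2]>0.025][:,:2]
for q in(Q,T):
    b=cv2.minAreaRect((q*1000).astype(np.float32)); print('case',b, len(q))
# bed: bright pixels
g=cv2.cvtColor(c['pixels'],cv2.COLOR_BGR2HSV)
m=manip.masks_of('top','jig')[0]['mask']
R=rectify(c,.37,.60,-.21,.01,.010);cv2.imwrite('pics/bed.png',R)
R2=rectify(c,.37,.50,-.43,-.29,.032);cv2.imwrite('pics/case.png',cv2.resize(R2,None,fx=2,fy=2))
b=((cv2.cvtColor(R,cv2.COLOR_BGR2HSV)[...,1]<70)&(R.max(2)>150)).astype(np.uint8)
k=cv2.findContours(b,cv2.RETR_EXTERNAL,cv2.CHAIN_APPROX_NONE)[0];k=max(k,key=cv2.contourArea)
print('bed',cv2.minAreaRect(k),[(.60-p[1]*.0005,.01-p[0]*.0005) for p in cv2.boxPoints(cv2.minAreaRect(k))])
E
```

```text
[[-0.975  0.     0.224]
 [-0.224 -0.    -0.975]
 [-0.    -1.     0.   ]]Traceback (most recent call last):
  File "<stdin>", line 5, in <module>
IndexError: list index out of range
```

Run:
```python
from h import *
c=cam('top')
for i in range(3):
    rs=manip.masks_of('top','case_center')
    if rs: break
    c=cam('top')
if rs:
    r=rs[0];P,_=pts(c,r['mask']);T=P[P[:,2]>0.025];print(r['p'],cv2.minAreaRect((T[:,:2]*1000).astype(np.float32)),np.median(T[:,2]))
R=rectify(c,.37,.60,-.21,.01,.010);cv2.imwrite('pics/bed.png',R)
b=((cv2.cvtColor(R,cv2.COLOR_BGR2HSV)[...,1]<70)&(R.max(2)>150)).astype(np.uint8)
k=cv2.findContours(b,cv2.RETR_EXTERNAL,cv2.CHAIN_APPROX_NONE)[0];k=max(k,key=cv2.contourArea)
print('bed',cv2.minAreaRect(k),[(.60-p[1]*.0005,.01-p[0]*.0005) for p in cv2.boxPoints(cv2.minAreaRect(k))])
R=rectify(c,.37,.50,-.43,-.29,.032);cv2.imwrite('pics/case.png',cv2.resize(R,None,fx=2,fy=2))
b=(R.max(2)<110).astype(np.uint8)
k=cv2.findContours(b,cv2.RETR_EXTERNAL,cv2.CHAIN_APPROX_NONE)[0];k=max(k,key=cv2.contourArea)
q=cv2.minAreaRect(k);print('case',q,.50-q[0][1]*.0005,-.29-q[0][0]*.0005)
```

```text
0.65 ((424.2759704589844, -357.8520812988281), (73.91958618164062, 53.350807189941406), 66.6709976196289) 0.03136475756846608
bed ((217.5894317626953, 254.67982482910156), (370.9959716796875, 348.2358093261719), 88.90530395507812) [(np.float32(0.5637289), np.float32(-0.009979697)), (np.float32(0.5670554), np.float32(-0.18406582)), (np.float32(0.3815913), np.float32(-0.18760975)), (np.float32(0.37826478), np.float32(-0.0135236215))]
case ((128.89340209960938, 155.99237060546875), (154.490234375, 114.38630676269531), 22.520565032958984) 0.4220038146972656 -0.3544467010498047
```

Run:
```python
import cv2,numpy as np
a=cv2.imread('pics/bed.png');b=cv2.imread('pics/case.png');o=np.zeros((max(a.shape[0],b.shape[0]),a.shape[1]+b.shape[1],3),np.uint8);o[:a.shape[0],:a.shape[1]]=a;o[:b.shape[0],a.shape[1]:]=b;print(a.shape,b.shape);o=o[:600];cv2.imwrite('pics/bc.png',cv2.resize(o,None,fx=min(1,800/o.shape[1]),fy=min(1,800/o.shape[1])))
```

```text
(460, 440, 3) (520, 560, 3)
```

View pics/bed.png

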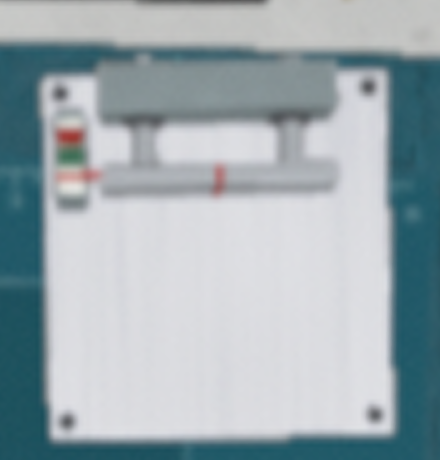

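View pics/case.png

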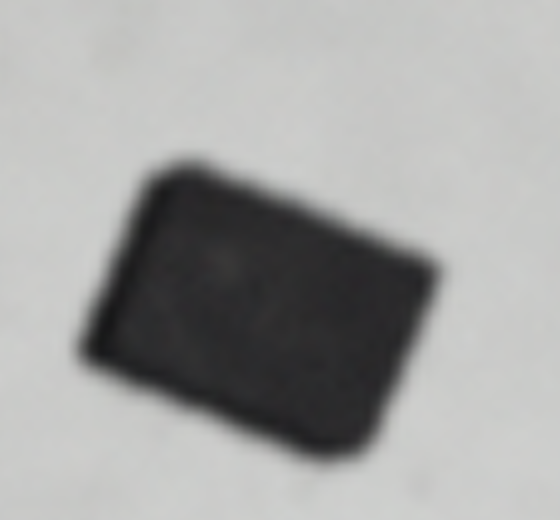

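```bash
cat > fit.py <<'E'
from h import *
def edge(G,a,b,n=60,w=12):
    # subpixel step along normal of segment a-b in float gray G ; returns fitted line pts
    a=np.array(a,float);b=np.array(b,float);d=(b-a)/np.linalg.norm(b-a);nn=np.array([-d[1],d[0]])
    ts=np.linspace(0,1,n);s=np.linspace(-w,w,4*w+1);pp=[]
    for t in ts:
        p=a+(b-a)*t;q=(p+s[:,None]*nn).astype(np.float32)
        v=cv2.remap(G,q[None,:,0].copy(),q[None,:,1].copy(),cv2.INTER_LINEAR)[0]
        g=np.abs(np.gradient(cv2.GaussianBlur(v[None],(0,0),2)[0]))
        i=g.argmax();sl=slice(max(0,i-8),i+9);pp.append(p+nn*(s[sl]*g[sl]).sum()/g[sl].sum())
    pp=np.array(pp);keep=np.ones(n,bool)
    for _ in range(4):
        vx,vy,x0,y0=cv2.fitLine(pp[keep].astype(np.float32),cv2.DIST_HUBER,0,.01,.01).ravel()
        r=(pp-[x0,y0])@[-vy,vx];keep=np.abs(r)<max(1.0,2*np.median(np.abs(r)))
    return np.array([vx,vy]),np.array([x0,y0]),r[keep].std()
E
python3 - <<'E'
from fit import *
c=cam('top');R=rectify(c,.37,.60,-.21,.01,.010);G=R[...,2].astype(np.float32)
for nm,a,b in(('L',(45,215),(50,420)),('Rr',(388,120),(395,420)),('B',(70,440),(380,436))):
    d,p,s=edge(G,a,b)
    w=(.60-p[1]*.0005,.01-p[0]*.0005)
    ang=np.degrees(np.arctan2(-d[0],-d[1])) if nm!='B' else np.degrees(np.arctan2(d[1],-d[0]))
    print(nm,ang,w,s)
R=rectify(c,.37,.60,-.21,.01,.0455);G=cv2.cvtColor(R,cv2.COLOR_BGR2GRAY).astype(np.float32)
cv2.imwrite('pics/fence.png',cv2.resize(R[50:250],None,fx=1.8,fy=1.8))
m=(R[...,2].astype(int)-R[...,1]>40);v,u=np.nonzero(m);
n,l,st,ce=cv2.connectedComponentsWithStats(m.astype(np.uint8))
for i in range(1,n): print(st[i],.60-ce[i][1]*.0005,.01-ce[i][0]*.0005)
E
```

```text
L -179.60443 (np.float32(0.43633592), np.float32(-0.011831671)) 0.18470475254406277
Rr -178.39328 (np.float32(0.46705645), np.float32(-0.1854489)) 1.0446929411723365
B -179.85039 (np.float32(0.38029897), np.float32(-0.0791238)) 0.18483312332913598
[ 59 144  25  14 314] 0.5248503184713376 -0.025380573248407645
[213 181   7  22 109] 0.5048532110091744 -0.09784862385321101
[ 64 184  35   9 200] 0.505725 -0.031775
```

View pics/fence.png

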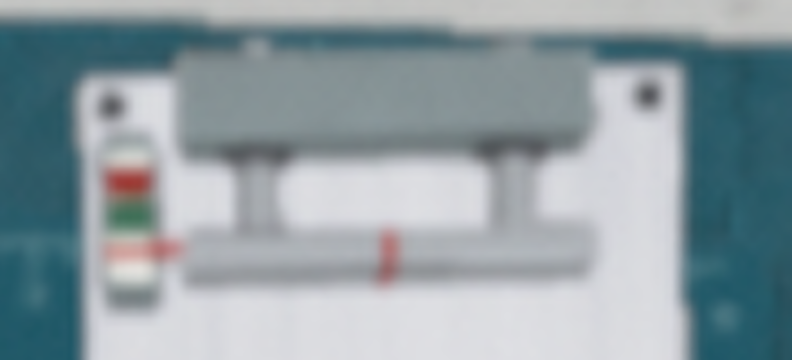

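Run:
```python
from fit import *
c=cam('scene');R=rectify(c,.37,.60,-.21,.01,.010)
S=rectify(c,.37,.60,-.21,.01,.0455)
cv2.imwrite('pics/sc1.png',np.hstack([R[:460],S[:460]])[:, :800])
for Z in (R,):
    b=((cv2.cvtColor(Z,cv2.COLOR_BGR2HSV)[...,1]<70)&(Z.max(2)>150)).astype(np.uint8)
    k=max(cv2.findContours(b,cv2.RETR_EXTERNAL,cv2.CHAIN_APPROX_NONE)[0],key=cv2.contourArea);print(cv2.minAreaRect(k))
m=(S[...,2].astype(int)-S[...,1]>35);n,l,st,ce=cv2.connectedComponentsWithStats(m.astype(np.uint8))
for i in range(1,n): print(st[i],.60-ce[i][1]*.0005,.01-ce[i][0]*.0005)
```

```text
((217.8648223876953, 263.47747802734375), (371.8754577636719, 343.0190124511719), 89.4899673461914)
[ 60 138  27  19 407] 0.5264410319410319 -0.02642383292383292
[ 67 172  39  18 451] 0.5094667405764967 -0.0341330376940133
[218 185   2   5   9] 0.5066111111111111 -0.09922222222222224
[163 205  49  81 467] 0.4761049250535332 -0.08252462526766596
```

View pics/sc1.png

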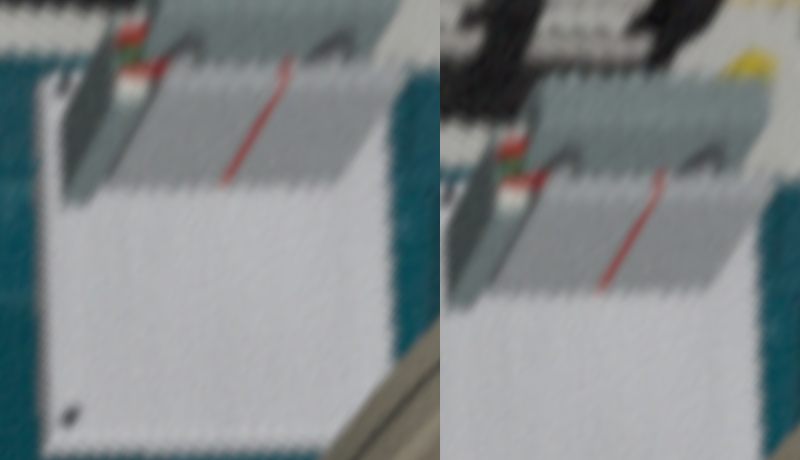

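Emit:
arm_command --commands '[[[2.4, 2.1, 0, 0, 0, 4.5], [4.8, 4.2, 0, 0, 0, 9], [7.2, 6.3, 0, 0, 0, 13.5], [9.6, 8.4, 0, 0, 0, 18], [12, 10.5, 0, 0, 0, 22.5], [14.4, 12.6, 0, 0, 0, 27], [16.8, 14.7, -1, 0, 0, 31.5], [19.2, 16.8, -2, 0, 0, 36], [21.6, 18.9, -4, 0, 0, 40.5], [24, 21, -6, 0, 0, 45], [26.4, 23.2, -8, 0, 0, 49.5], [28.4, 25.1, -10, 0, 0, 54], [28.4, 25.1, -10, 0, 0, 54], [28.4, 25.1, -10, 0, 0, 54], [28.4, 25.1, -10, 0, 0, 54]]]' --claw 8.54

```text
clock: 2.5
position: [0.4237, -0.3586, 0.1315]
ee_rot: [0.39, -0.59, 0.59, -0.39]
ft_force: [0.4, -0.2, 0.3]
grip_width: 0.997
```

Run:
```python
from h import *
from scipy.spatial.transform import Rotation as Ro
o=manip.get_obs();print(o['clock'],o['position'],Ro.from_quat(o['ee_rot']).as_matrix().round(3),o['ft_force'],o['joint_pos'])
c=cam('top');cv2.imwrite('pics/t1.png',cv2.resize(c['pixels'][160:320,330:530],None,fx=4,fy=3.75))
```

```text
2.5 [ 0.42373814 -0.35864067  0.13154739] [[-0.392  0.     0.92 ]
 [-0.92  -0.001 -0.392]
 [ 0.001 -1.     0.   ]] [ 0.41805037 -0.17303333  0.29279519] [ 0.96511736  0.2864984  -0.40092461  1.7545988   0.12306594  1.12462411
  0.12258283]
```

View pics/t1.png

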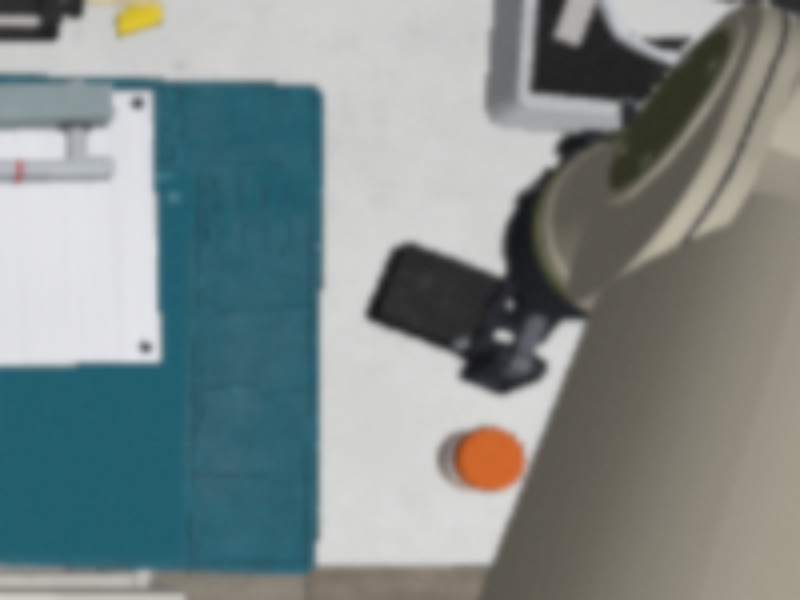

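The open gripper is above the case, fingers on its long sides, case at crop (440,300) and jar clear. I'll descend and grip.

Emit:
arm_command --commands '[[[0, 0.1, -2, 0, 0, 0], [0, 0.1, -4, 0, 0, 0], [0, 0.1, -6, 0, 0, 0], [0, 0.1, -8, 0, 0, 0], [0, 0.1, -9.5, 0, 0, 0], [0, 0.1, -10.5, 0, 0, 0], [0, 0.1, -11.5, 0, 0, 0], [0, 0.1, -12.2, 0, 0, 0], [0, 0.1, -12.7, 0, 0, 0], [0, 0.1, -12.7, 0, 0, 0], [0, 0.1, -12.7, 0, 0, 0]]]' --claw 8.54

```text
clock: 3.65
position: [0.4242, -0.3573, 0.0046]
ee_rot: [0.39, -0.59, 0.59, -0.39]
ft_force: [-0.7, -0.9, -0.9]
grip_width: 0.999
```

Emit:
arm_command --commands '[[[0, 0, 0, 0, 0, 0], [0, 0, 0, 0, 0, 0], [0, 0, 0, 0, 0, 0], [0, 0, 0, 0, 0, 0], [0, 0, 0, 0, 0, 0], [0, 0, 0, 0, 0, 0], [0, 0, 0, 0, 0, 0], [0, 0, 0, 0, 0, 0], [0, 0, 0, 0, 0, 0], [0, 0, 0, 0, 0, 0]]]' --claw 4.5 --newtons 60

```text
clock: 4.65
position: [0.4243, -0.3574, 0.005]
ee_rot: [0.39, -0.59, 0.59, -0.39]
ft_force: [-1.3, 0.2, 5.9]
grip_width: 0.633
```

Emit:
arm_command --commands '[[[0, 0, 1.5, 0, 0, 0], [0, 0, 3, 0, 0, 0], [0, 0, 5, 0, 0, 0], [0, 0, 7, 0, 0, 0], [0, 1.5, 8, 0, 0, -4], [0.2, 4, 8, 0, 0, -10], [0.5, 7, 8, 0, 0, -17], [0.8, 10, 8, 0, 0, -24], [1.1, 13, 8, 0, 0, -32], [1.5, 16, 8, 0, 0, -40], [1.9, 19, 8, 0, 0, -48], [2.3, 22, 8, 0, 0, -56], [2.6, 24.5, 8, 0, 0, -62], [2.8, 25.8, 8, 0, 0, -66], [2.8, 25.8, 8, 0, 0, -66], [2.8, 25.8, 8, 0, 0, -66], [2.8, 25.8, 8, 0, 0, -66]]]'

```text
clock: 6.35
position: [0.4519, -0.1003, 0.0847]
ee_rot: [0.006, -0.707, 0.707, -0.006]
ft_force: [-0.2, -0.6, -0.9]
grip_width: 0.632
```

Run:
```python
from h import *
from scipy.spatial.transform import Rotation as Ro
o=manip.get_obs();print(o['clock'],o['position'],Ro.from_quat(o['ee_rot']).as_matrix().round(4),o['ft_force'],o['torque'],o['grip_width'])
c=cam('top');cv2.imwrite('pics/t2.png',cv2.resize(c['pixels'][160:280,260:420],None,fx=5,fy=5,interpolation=cv2.INTER_CUBIC))
c=cam('scene');cv2.imwrite('pics/s2.png',cv2.resize(c['pixels'][170:300,230:390],None,fx=4.6,fy=4.6,interpolation=cv2.INTER_CUBIC))
```

```text
6.35 [ 0.4518884  -0.10029196  0.08472598] [[-9.999e-01  3.000e-04  1.650e-02]
 [-1.650e-02 -6.000e-04 -9.999e-01]
 [-3.000e-04 -1.000e+00  6.000e-04]] [-0.19262832 -0.59498526 -0.88749883] [-0.04455332 -0.03235637 -0.04397009] 0.6315280827198774
```

View pics/t2.png

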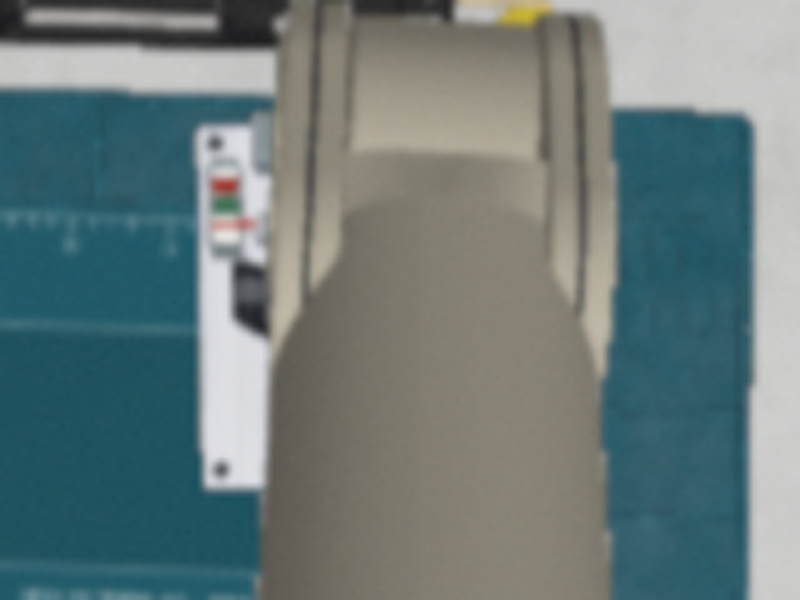

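View pics/s2.png

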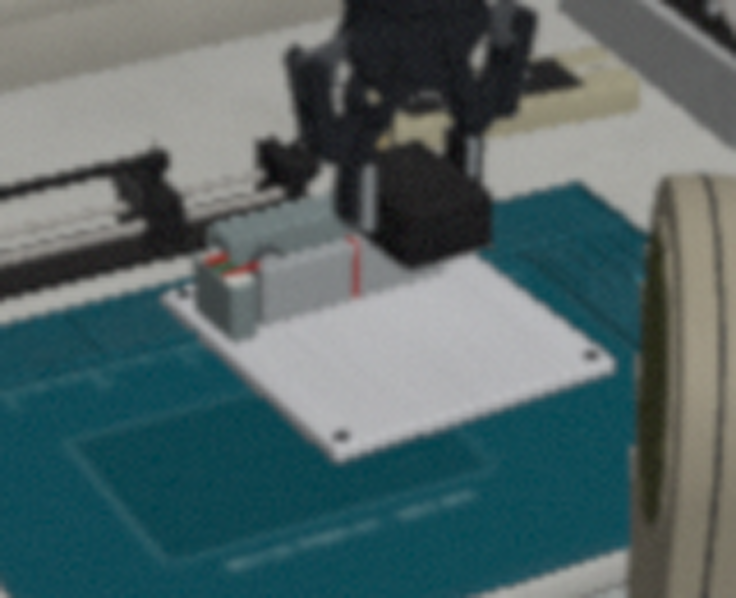

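The scene view shows the case held upright above the bed, back face at crop (440,220), fence and red line at (355,265). In the top view the arm hides the case, but the gauge pointer shows at crop (230,225). Now I'll measure the held case in the scene camera.

Run:
```python
from fit import *
c=cam('scene')
P,uv=pts(c);px=c['pixels'][uv[:,1],uv[:,0]].max(1)
s=(px<60)&(uv[:,0]>305)&(uv[:,0]<340)&(uv[:,1]>195)&(uv[:,1]<232)&(P[:,2]>.07)&(P[:,2]<.125)
Q=P[s]
print(len(Q),Q.min(0),Q.max(0))
back=Q[(Q[:,2]<.108)&(Q[:,2]>.084)]
print('back x',np.percentile(back[:,0],[5,25,50,75,95]),'y',np.percentile(back[:,1],[1,5,50,95,99]))
top=Q[Q[:,2]>.108];print('top',len(top),np.percentile(top,[2,50,98],axis=0))
rs=manip.masks_of('scene','case_center');print([(r['p'],r['bbox']) for r in rs])
S=rectify(c,.39,.48,-.16,-.04,.112,.00025);cv2.imwrite('pics/casetop.png',S)
```

```text
567 [ 0.40670442 -0.12960846  0.08058282] [ 0.48052364 -0.05896603  0.12421558]
back x [0.40870952 0.4111563  0.41311323 0.41752277 0.44129637] y [-0.12438988 -0.11984296 -0.08651753 -0.06888516 -0.06213395]
top 317 [[ 0.41039893 -0.12713149  0.1083661 ]
 [ 0.43975259 -0.09897328  0.11275972]
 [ 0.47432917 -0.06240287  0.12112946]]
[(0.81, [308.3, 199.0, 336.0, 226.0])]
```

View pics/casetop.png

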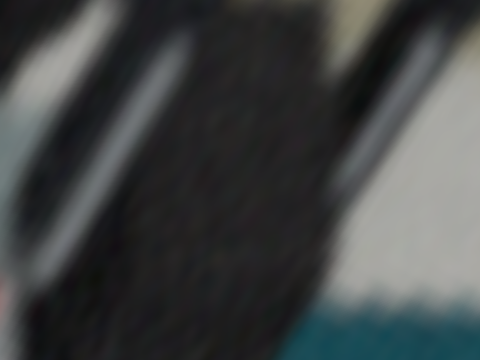

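Emit:
arm_command --commands '[[[0, 0, -1.5, 0, 0, 0.2], [0, 0, -3, 0, 0, 0.2], [0, 0, -4.5, 0, 0, 0.2], [0, 0, -5.5, 0, 0, 0.2], [0, 0, -6.2, 0, 0, 0.2], [0, 0, -6.6, 0, 0, 0.2], [0, 0, -6.8, 0, 0, 0.2], [0, 0, -6.8, 0, 0, 0.2], [0, 0, -6.8, 0, 0, 0.2]]]'

```text
clock: 7.45
position: [0.4523, -0.0992, 0.0167]
ee_rot: [0.007, -0.707, 0.707, -0.007]
ft_force: [-0.6, 0.3, -1.2]
grip_width: 0.631
```

Run:
```python
from h import *
from scipy.spatial.transform import Rotation as Ro
o=manip.get_obs();print(o['clock'],o['position'],Ro.from_quat(o['ee_rot']).as_matrix().round(4),o['ft_force'],o['torque'],o['grip_width'])
c=cam('scene');cv2.imwrite('pics/s3.png',cv2.resize(c['pixels'][195:265,260:350],None,fx=8.5,fy=8.5,interpolation=cv2.INTER_CUBIC))
P,uv=pts(c);px=c['pixels'][uv[:,1],uv[:,0]].max(1)
s=(px<60)&(uv[:,0]>300)&(uv[:,0]<345)&(P[:,2]>.015)&(P[:,2]<.04)&(P[:,0]<.425)&(P[:,0]>.38)
print(s.sum(),np.percentile(P[s],[1,5,50,95,99],axis=0))
```

```text
7.45 [ 0.45227769 -0.09920108  0.01672683] [[-9.998e-01  7.000e-04  2.000e-02]
 [-2.000e-02 -3.000e-04 -9.998e-01]
 [-7.000e-04 -1.000e+00  3.000e-04]] [-0.62062823  0.26175115 -1.24772906] [ 0.03328441 -0.06315373  0.01532944] 0.630866769581671
175 [[ 0.40669097 -0.11994144  0.01624442]
 [ 0.40884465 -0.118157    0.01770526]
 [ 0.4126386  -0.09223692  0.02896069]
 [ 0.41893347 -0.07118987  0.03894607]
 [ 0.42243826 -0.07037737  0.03959437]]
```

View pics/s3.png

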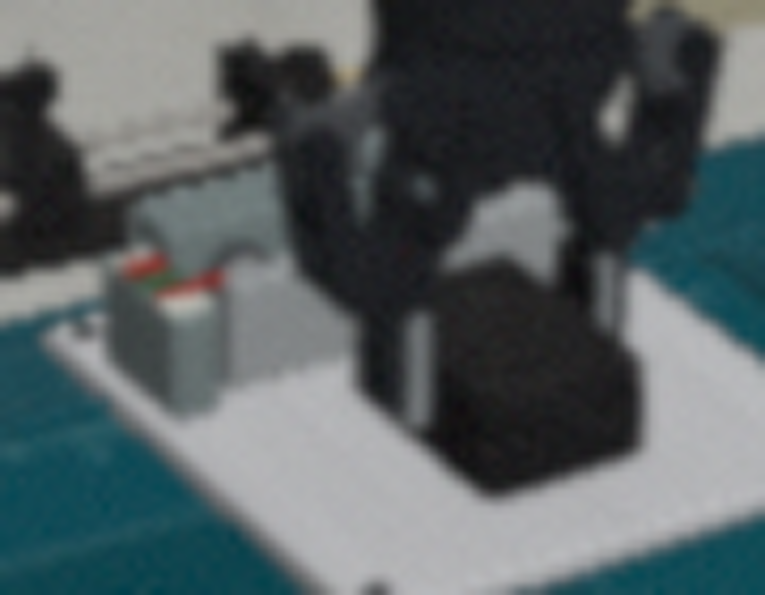

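Run:
```python
from h import *
c=cam('scene')
print(plane(c,[(317.6,253.2),(335.3,246.8)],.012))
S=rectify(c,.37,.47,-.20,.0,.0117,.00025);cv2.imwrite('pics/s4.png',S)
```

```text
[[ 0.41485154 -0.07612509  0.012     ]
 [ 0.41898855 -0.12861385  0.012     ]]
```

View pics/s4.png

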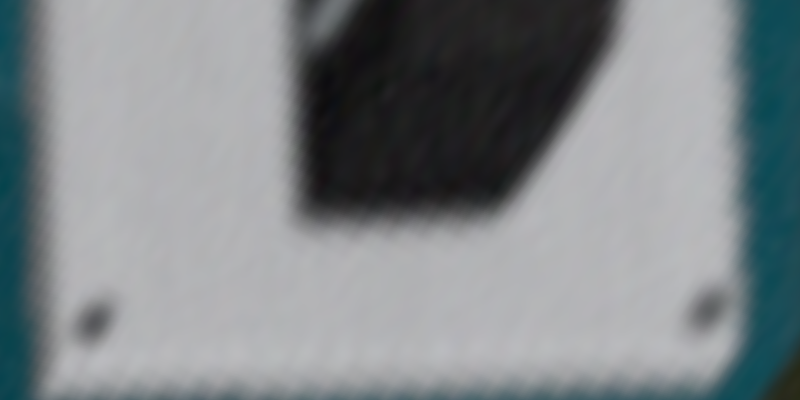

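Emit:
arm_command --commands '[[[0, 0.05, -0.05, 0, 0, 0], [0, 0.05, -0.1, 0, 0, 0], [0, 0.05, -0.15, 0, 0, 0], [0, 0.05, -0.2, 0, 0, 0], [0, 0.05, -0.2, 0, 0, 0], [0, 0.05, -0.2, 0, 0, 0]]]'

```text
clock: 8.15
position: [0.452, -0.0986, 0.015]
ee_rot: [0.007, -0.707, 0.707, -0.007]
ft_force: [-5.4, 0.5, 11.4]
grip_width: 0.63
```

Emit:
arm_command --commands '[[[0, 0, 0.05, 0, 0, 0], [0.2, 0, 0.05, 0, 0, 0], [0.4, 0, 0.05, 0, 0, 0], [0.6, 0.01, 0.05, 0, 0, 0], [0.8, 0.01, 0.05, 0, 0, 0], [1.0, 0.01, 0.05, 0, 0, 0], [1.1, 0.01, 0.05, 0, 0, 0], [1.1, 0.01, 0.05, 0, 0, 0], [1.1, 0.01, 0.05, 0, 0, 0]]]'

```text
clock: 9.05
position: [0.463, -0.0987, 0.015]
ee_rot: [0.007, -0.707, 0.707, -0.007]
ft_force: [-3.4, 0.1, 5.7]
grip_width: 0.635
```

```bash
cat > look.py <<'E'
from h import *
import sys
from scipy.spatial.transform import Rotation as Ro
n=sys.argv[1]
o=manip.get_obs();M=Ro.from_quat(o['ee_rot']).as_matrix();print(o['clock'],o['position'].round(4),np.degrees(np.arctan2(-M[1,0],-M[0,0])),M[:,1].round(4),o['ft_force'].round(2),o['torque'].round(3))
c=cam('scene');a=cv2.resize(c['pixels'][205:265,265:345],None,fx=9,fy=9,interpolation=cv2.INTER_CUBIC);cv2.imwrite(f'pics/s{n}.png',a)
t=cam('top');S=rectify(t,.48,.56,-.05,.0,.045,.00025)
cv2.imwrite(f'pics/g{n}.png',cv2.resize(S,None,fx=1.8,fy=1.8))
m=(S[...,2].astype(int)-S[...,1]>40);k,l,st,ce=cv2.connectedComponentsWithStats(m.astype(np.uint8))
for i in range(1,k):
    if st[i][4]>100: print('red',st[i],.56-ce[i][1]*.00025,-ce[i][0]*.00025)
m=(S[...,1].astype(int)-S[...,2]>15)&(np.arange(S.shape[1])>70)[None]&(np.arange(S.shape[1])<130)[None];k,l,st,ce=cv2.connectedComponentsWithStats(m.astype(np.uint8))
for i in range(1,k):
    if st[i][4]>300: print('green',st[i],.56-ce[i][1]*.00025)
E
python3 look.py 5
```

```text
9.05 [ 0.463  -0.0987  0.015 ] 1.1304403968048589 [-1.e-04 -3.e-04 -1.e+00] [-3.41  0.09  5.7 ] [-0.082  0.555  0.004]
red [  77  126   51   29 1280] 0.5249984375000001 -0.0254126953125
red [ 85 207  72  18 829] 0.5057644752714114 -0.031494270205066344
green [  71    0   59   22 1229] 0.5575193246541904
green [  76  165   54   34 1653] 0.5146144888082275
```

View pics/s5.png

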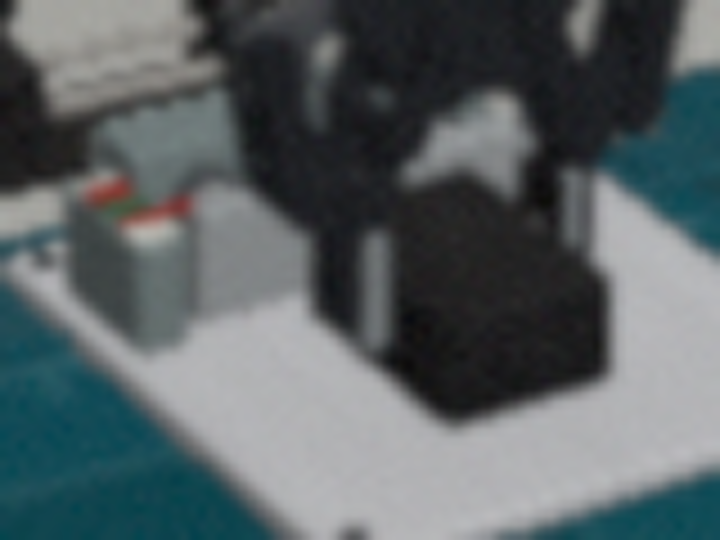

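View pics/g5.png

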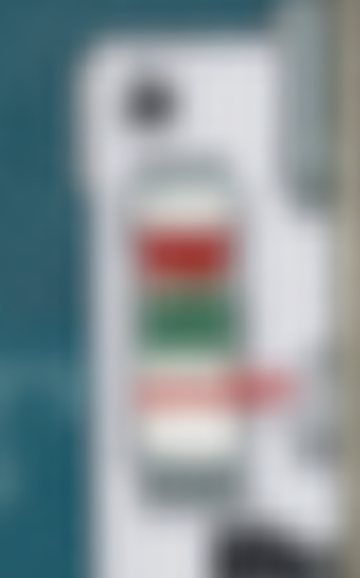

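The pointer is still at rest (x≈0.5057), green band centre ≈0.515. I'll press forward gently.

Emit:
arm_command --commands '[[[0.1, 0, 0, 0, 0, 0], [0.2, 0, 0, 0, 0, 0], [0.3, 0.01, 0, 0, 0, 0], [0.4, 0.01, 0, 0, 0, 0], [0.5, 0.01, 0, 0, 0, 0], [0.6, 0.01, 0, 0, 0, 0], [0.7, 0.01, 0, 0, 0, 0], [0.8, 0.02, 0, 0, 0, 0], [0.8, 0.02, 0, 0, 0, 0], [0.8, 0.02, 0, 0, 0, 0]]]'

```text
clock: 10.15
position: [0.4699, -0.0986, 0.015]
ee_rot: [0.008, -0.707, 0.707, -0.006]
ft_force: [-9.2, 0.2, 11.6]
grip_width: 0.632
```

```bash
python3 look.py 6
```

```text
10.15 [ 0.4699 -0.0986  0.015 ] 1.1134699930825507 [-2.3e-03 -4.0e-04 -1.0e+00] [-9.25  0.21 11.63] [ 0.033  1.758 -0.054]
red [  77  126   51   29 1280] 0.5250064453125001 -0.0254095703125
red [ 82 197  75  19 947] 0.5082843189017952 -0.030799630411826824
green [  71    0   59   22 1237] 0.5575020210185935
green [  75  165   55   29 1395] 0.5152591397849463
```

View pics/s6.png

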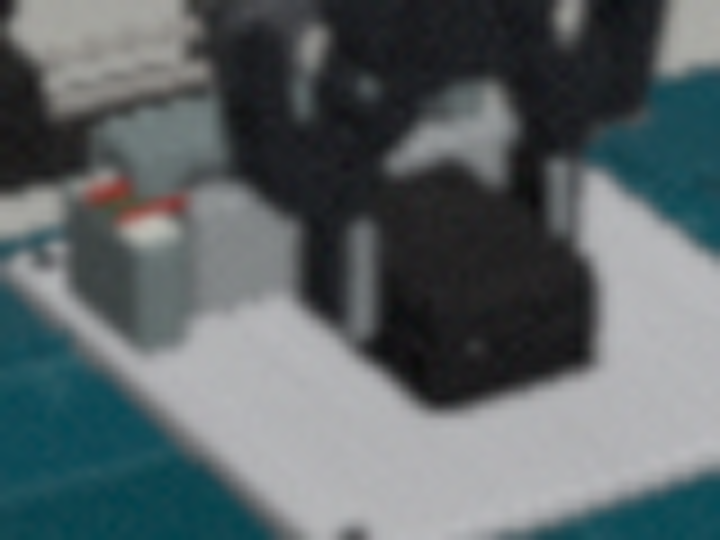

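View pics/g6.png

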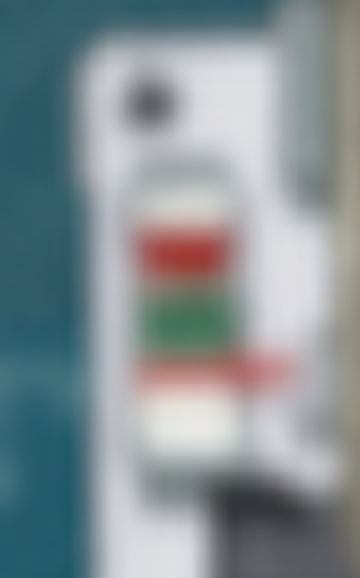

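```bash
cat > flat.py <<'E'
from h import *
c=cam('scene')
for _ in range(4):
    rs=manip.masks_of('scene','case_center')
    if rs: break
    c=cam('scene')
P,uv=pts(c,cv2.erode(rs[0]['mask'].astype(np.uint8),np.ones((2,2)))>0)
Q=P[(P[:,2]>.036)&(P[:,2]<.049)]
for _ in range(4):
    A=np.c_[Q[:,:2]-Q[:,:2].mean(0),np.ones(len(Q))];s,*_=np.linalg.lstsq(A,Q[:,2],rcond=None);r=Q[:,2]-A@s;Q=Q[np.abs(r)<2*r.std()+1e-4]
print(rs[0]['p'],'top plane slope deg x,y',np.degrees(s[:2]),'z',s[2],len(Q),r.std(),Q.min(0),Q.max(0))
B=P[(P[:,2]<.038)&(P[:,2]>.014)&(P[:,0]<.45)]
h=np.abs(B[:,0]-np.median(B[:,0]))<.004;B=B[h]
A=np.c_[B[:,1]-B[:,1].mean(),B[:,2]-.026,np.ones(len(B))];s,*_=np.linalg.lstsq(A,B[:,0],rcond=None);print('back x at mid',s[2],'yaw',-np.degrees(s[0]),'pitch',np.degrees(s[1]),len(B),np.percentile(B[:,1],[1,50,99]))
bed,_=pts(c);k=(bed[:,0]>.38)&(bed[:,0]<.42)&(bed[:,1]>-.17)&(bed[:,1]<-.03);k&=np.abs(bed[:,2]-.01)<.006
print('bed z',np.median(bed[k,2]))
E
python3 flat.py
```

```text
0.9 top plane slope deg x,y [ 0.98171024 -0.74328225] z 0.04295767086931042 226 0.0016271890427036215 [ 0.42697917 -0.12094383  0.03915708] [ 0.4959165  -0.06889951  0.04657513]
back x at mid 0.43016087734926556 yaw 0.2364785797411122 pitch -0.45500528659238965 147 [-0.12123718 -0.09449674 -0.06870921]
bed z 0.01082625216513919
```

```bash
cat > flat2.py <<'E'
from h import *
cs=[cam('scene') for _ in range(10)]
rs=[]
while not rs:
    rs=manip.masks_of('scene','case_center')
    if not rs: cs.append(cam('scene'))
D=np.stack([c['depth'] for c in cs]);print('frame std',np.median(D.std(0)[rs[0]['mask']]))
c=cs[-1];c['depth']=np.median(D,0)
P,uv=pts(c,rs[0]['mask'])
x0=np.median(P[(P[:,2]<.038)&(P[:,2]>.014)&(P[:,0]<.45)][:,0])
def fp(Q,n):
    for _ in range(5):
        A=np.c_[Q[:,:2]-Q[:,:2].mean(0),np.ones(len(Q))];s,*_=np.linalg.lstsq(A,Q[:,2],rcond=None);r=Q[:,2]-A@s;Q=Q[np.abs(r)<2.5*r.std()+1e-4]
    print(n,'slope deg x,y',np.degrees(s[:2]).round(2),'z',s[2].round(4),len(Q),r.std().round(5))
Q=P[(P[:,2]>.037)&(P[:,2]<.05)&(P[:,0]>x0+.005)&(P[:,0]<x0+.065)&(P[:,1]>-.12)&(P[:,1]<-.079)]
fp(Q,'top')
bed,_=pts(c)
for nm,k in(('bedrear',(bed[:,0]>.385)&(bed[:,0]<x0-.005)&(bed[:,1]>-.17)&(bed[:,1]<-.03)),('bedleft',(bed[:,0]>.385)&(bed[:,0]<.49)&(bed[:,1]>-.055)&(bed[:,1]<-.02)),('mat',(bed[:,0]>.385)&(bed[:,0]<.49)&(bed[:,1]>.0)&(bed[:,1]<.08))):
    k&=np.abs(bed[:,2]-.008)<.01;fp(bed[k],nm)
B=P[(P[:,2]<.036)&(P[:,2]>.016)&(np.abs(P[:,0]-x0)<.004)]
A=np.c_[B[:,1]-B[:,1].mean(),B[:,2]-.026,np.ones(len(B))];s,*_=np.linalg.lstsq(A,B[:,0],rcond=None);print('back x',s[2],'yaw',-np.degrees(s[0]),'pitch',np.degrees(s[1]),len(B))
E
python3 flat2.py
```

```text
frame std 0.0028904208
top slope deg x,y [0.16 0.22] z 0.0433 195 0.00056
bedrear slope deg x,y [-0.03  0.11] z 0.011 521 0.00057
bedleft slope deg x,y [ 0.07 -0.07] z 0.0111 340 0.00057
mat slope deg x,y [-0.01  0.02] z 0.0046 846 0.00058
back x 0.43021035587587425 yaw -0.17724968901283378 pitch 0.6422906246642568 138
```

The case is flat (top slope about 0.2°, 32 mm above the bed), with about 3 mm of fence travel. I'll press about 7 mm further.

Emit:
arm_command --commands '[[[0.1, 0, 0.02, 0, 0, 0], [0.2, 0, 0.02, 0, 0, 0], [0.3, 0.01, 0.02, 0, 0, 0], [0.4, 0.01, 0.02, 0, 0, 0], [0.5, 0.01, 0.02, 0, 0, 0], [0.6, 0.01, 0.02, 0, 0, 0], [0.7, 0.01, 0.02, 0, 0, 0], [0.7, 0.01, 0.02, 0, 0, 0], [0.7, 0.01, 0.02, 0, 0, 0]]]'

```text
clock: 11.8
position: [0.4751, -0.0984, 0.015]
ee_rot: [0.009, -0.707, 0.707, -0.005]
ft_force: [-18.1, 0.7, 20.9]
grip_width: 0.631
```

```bash
python3 look.py 7; python3 flat2.py
```

```text
11.8 [ 0.4751 -0.0984  0.015 ] 1.0951364075832788 [-6.e-03 -5.e-04 -1.e+00] [-18.05   0.73  20.93] [ 0.184  3.463 -0.195]
red [  77  126   51   29 1287] 0.5250141802641803 -0.02543861693861694
red [ 81 178  76  15 838] 0.5138135441527447 -0.02952565632458234
green [  71    0   59   23 1236] 0.5575028317152104
frame std 0.002905018
top slope deg x,y [0.19 0.45] z 0.0433 187 0.00053
bedrear slope deg x,y [0.15 0.04] z 0.0111 585 0.0006
bedleft slope deg x,y [-0.05  0.03] z 0.0112 338 0.00061
mat slope deg x,y [-0.    0.03] z 0.0046 847 0.00061
back x 0.4352932692562727 yaw -0.5264356400118154 pitch 0.7592049712415545 138
```

View pics/s7.png

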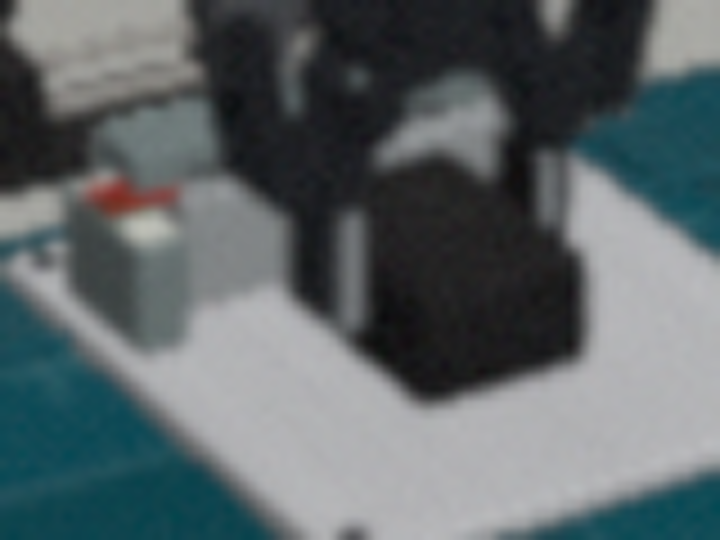

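View pics/g7.png

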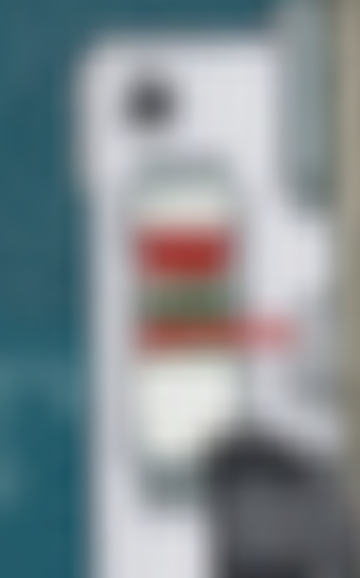

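Emit:
arm_command --commands '[[[0, 0, 0.04, 0, 0, 0], [0, 0, 0.08, 0, 0, 0], [0, 0, 0.11, 0, 0, 0], [0, 0, 0.11, 0, 0, 0], [0, 0, 0.11, 0, 0, 0]]]'

```text
clock: 12.95
position: [0.4754, -0.0984, 0.0151]
ee_rot: [-0.009, 0.707, -0.707, 0.005]
ft_force: [-8.9, 0.2, 2.2]
grip_width: 0.627
```

```bash
python3 look.py 8; python3 flat2.py
python3 - <<'E'
from h import *
cs=[cam('scene') for _ in range(8)];c=cs[-1];c['depth']=np.median([k['depth'] for k in cs],0)
P,uv=pts(c)
k=(P[:,2]>.016)&(P[:,2]<.042)&(P[:,1]<-.04)&(P[:,1]>-.062)&(P[:,0]>.49)&(P[:,0]<.53)
B=P[k];B=B[np.abs(B[:,0]-np.median(B[:,0]))<.004]
A=np.c_[B[:,1]-B[:,1].mean(),B[:,2]-.026,np.ones(len(B))];s,*_=np.linalg.lstsq(A,B[:,0],rcond=None);print('fence x',s[2],'yaw',-np.degrees(s[0]),'pitch',np.degrees(s[1]),len(B),B[:,1].mean())
cv2.imwrite('pics/full8.png',c['pixels'])
E
```

```text
12.95 [ 0.4754 -0.0984  0.0151] 1.094830124782963 [-5.1e-03  1.0e-04 -1.0e+00] [-8.93  0.16  2.24] [-0.103  1.661 -0.212]
red [  77  126   51   29 1281] 0.5250113192818111 -0.02539441842310695
red [ 82 175  78  17 919] 0.5141104461371055 -0.03126088139281828
green [  71    0   59   22 1260] 0.5574535714285714
frame std 0.0028729653
top slope deg x,y [ 0.01 -0.24] z 0.0434 192 0.0006
bedrear slope deg x,y [0.04 0.05] z 0.0111 595 0.00063
bedleft slope deg x,y [0.03 0.27] z 0.0112 345 0.00062
mat slope deg x,y [-0.02  0.05] z 0.0046 831 0.00055
back x 0.43571782524338976 yaw -0.10102256745874522 pitch 1.3164409552395655 139
fence x 0.5092585658019418 yaw 2.2281305340830455 pitch 1.2332541203374716 66 -0.05101352205797956
```

Now Fx ≈ 8.9 N with light bed load, but the yaw moment of −0.21 N·m suggests only the right front corner bears. I'll turn the case slightly clockwise to seat the end face square.

Emit:
arm_command --commands '[[[0, 0, 0, 0, 0, -0.2], [0, 0, 0, 0, 0, -0.4], [0, 0, 0, 0, 0, -0.6], [0, 0, 0, 0, 0, -0.6], [0, 0, 0, 0, 0, -0.6]]]'

```text
clock: 14.5
position: [0.4756, -0.0981, 0.0151]
ee_rot: [-0.005, 0.707, -0.707, 0.002]
ft_force: [-8.4, 0.2, 2.1]
grip_width: 0.63
```

```bash
python3 look.py 9
```

```text
14.5 [ 0.4756 -0.0981  0.0151] 0.5506603068050778 [-4.9e-03  2.0e-04 -1.0e+00] [-8.45  0.19  2.11] [0.06  1.603 0.158]
red [  77  126   51   29 1270] 0.5249875984251969 -0.025392716535433072
red [ 81 176  79  15 979] 0.5142247191011237 -0.0302867722165475
green [  71    0   59   22 1225] 0.5575279591836735
```

Emit:
arm_command --commands '[[[0.02, 0, 0, 0, 0, 0.1], [0.04, 0, 0, 0, 0, 0.25], [0.06, 0, 0, 0, 0, 0.25], [0.06, 0, 0, 0, 0, 0.25], [0.06, 0, 0, 0, 0, 0.25]]]'

```text
clock: 15.1
position: [0.4758, -0.0983, 0.0151]
ee_rot: [-0.007, 0.707, -0.707, 0.003]
ft_force: [-10.3, 0.2, 4.2]
grip_width: 0.63
```

```bash
python3 look.py 10
python3 - <<'E'
from h import *
cs=[cam('scene') for _ in range(6)];c=cs[-1];c['pixels']=np.mean([k['pixels'] for k in cs],0).astype(np.uint8)
a=rectify(c,.37,.53,-.20,.0,.0105,.00025);b=rectify(c,.37,.53,-.20,.0,.0433,.00025)
cv2.imwrite('pics/ra.png',a[:600]);cv2.imwrite('pics/rb.png',b[:600])
E
```

```text
15.1 [ 0.4758 -0.0983  0.0151] 0.7881594080817153 [-0.0057  0.     -1.    ] [-10.25   0.16   4.17] [-0.014  2.008  0.138]
red [  77  126   51   29 1284] 0.5250077881619938 -0.02541588785046729
red [ 81 176  78  15 799] 0.5142487484355445 -0.030749687108886106
green [  71    0   59   21 1225] 0.5575285714285715
```

View pics/ra.png

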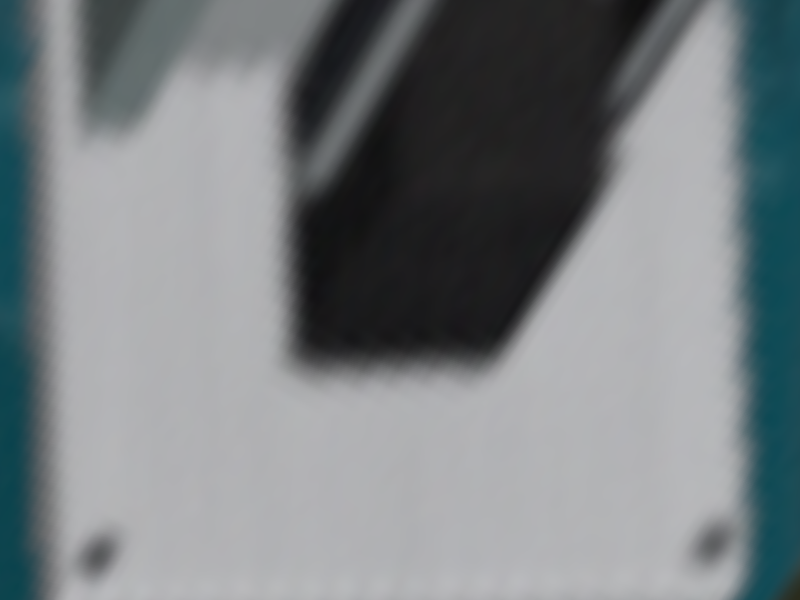

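View pics/rb.png

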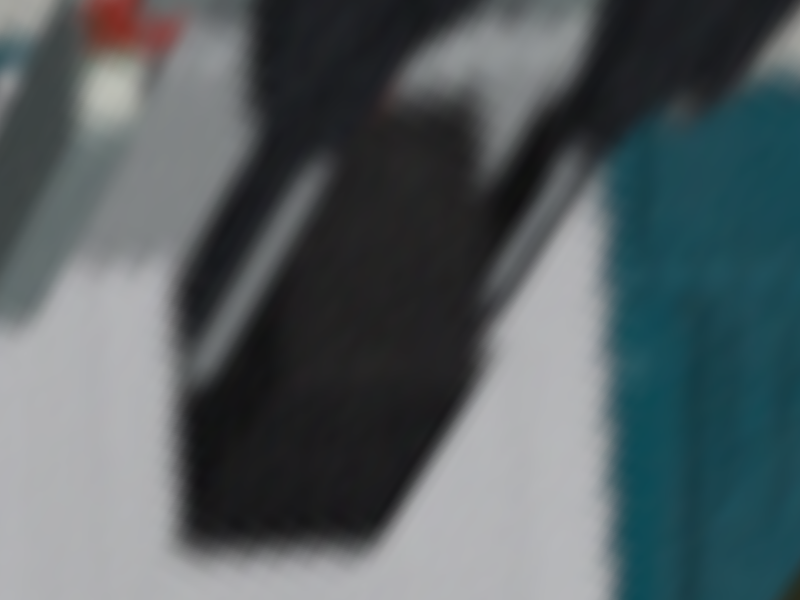

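Run:
```python
from h import *
cs=[cam('scene') for _ in range(6)];c=cs[-1];c['pixels']=np.mean([k['pixels'] for k in cs],0).astype(np.uint8)
z=.0425
b=rectify(c,.44,.53,-.14,-.05,z,.00015)
b=np.clip(b.astype(float)*1.6,0,255).astype(np.uint8);cv2.imwrite('pics/rc.png',b[:600]);print(b.shape)
# raw crop around
cv2.imwrite('pics/raw.png',np.clip(cv2.resize(c['pixels'][205:245,290:340],None,fx=14,fy=14,interpolation=cv2.INTER_NEAREST).astype(float)*1.6,0,255).astype(np.uint8))
for dy in(-.002,0,.002):
    print(dy,proj(c,[(.5125,-.099+dy,.0425),(.5125,-.099+dy,.046)]))
```

```text
(601, 601, 3)
-0.002 [[305.93370215 222.09624015]
 [305.94979852 220.85641525]]
0 [[305.23717466 222.28557555]
 [305.25247465 221.04521736]]
0.002 [[304.53980222 222.47514062]
 [304.55430389 221.23424876]]
```

View pics/rc.png

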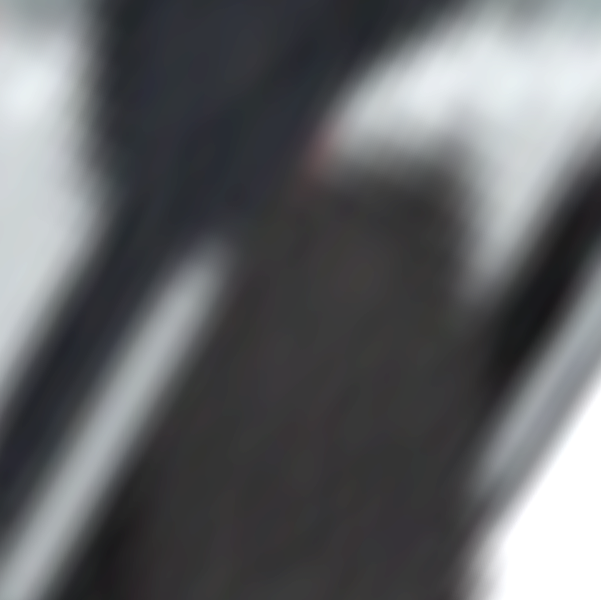

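View pics/raw.png

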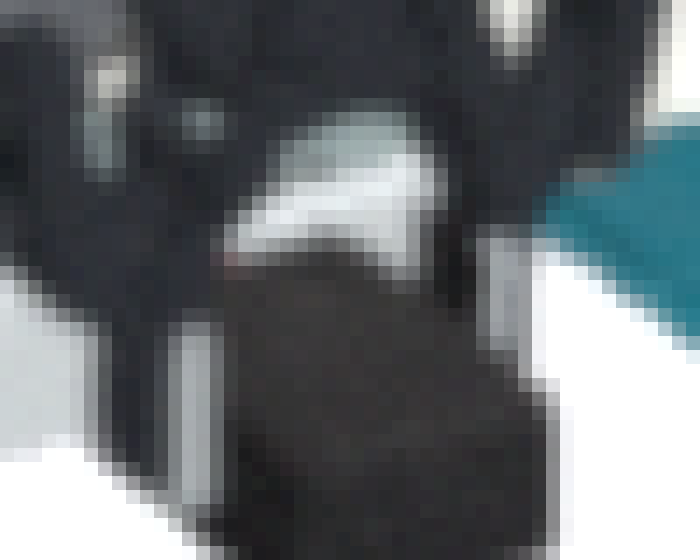

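The red line just peeks out at raw px (306,223), and the case's bottom edges against the bed edges put it centred within about 1 mm. I'll make a small final push and yaw trim, then hold.

Emit:
arm_command --commands '[[[0.05, 0, 0.01, 0, 0, 0.1], [0.1, 0, 0.02, 0, 0, 0.15], [0.15, 0, 0.03, 0, 0, 0.15], [0.15, 0, 0.03, 0, 0, 0.15], [0.15, 0, 0.03, 0, 0, 0.15], [0.15, 0, 0.03, 0, 0, 0.15], [0.15, 0, 0.03, 0, 0, 0.15], [0.15, 0, 0.03, 0, 0, 0.15], [0.15, 0, 0.03, 0, 0, 0.15], [0.15, 0, 0.03, 0, 0, 0.15]]]'

```text
clock: 16.8
position: [0.4771, -0.0983, 0.0151]
ee_rot: [-0.008, 0.707, -0.707, 0.003]
ft_force: [-10.0, 0.8, 2.2]
grip_width: 0.628
```

```bash
python3 look.py 11; python3 flat2.py
```

```text
16.8 [ 0.4771 -0.0983  0.0151] 0.9146818532791142 [-6.1e-03  2.0e-04 -1.0e+00] [-10.04   0.77   2.21] [-0.085  1.906 -0.042]
red [  77  126   51   29 1278] 0.5250005868544602 -0.025403169014084508
red [ 80 171  76  16 958] 0.5154245824634656 -0.02898408141962422
green [  71    0   59   22 1243] 0.5574897425583267
frame std 0.0029328677
top slope deg x,y [-0.14  0.03] z 0.0435 183 0.00057
bedrear slope deg x,y [0.14 0.01] z 0.0111 605 0.00058
bedleft slope deg x,y [-0.04  0.39] z 0.0112 340 0.00063
mat slope deg x,y [0.06 0.02] z 0.0046 846 0.00059
back x 0.4373742861140086 yaw -0.6333500314873013 pitch 0.5562989003506669 145
```

View pics/g11.png

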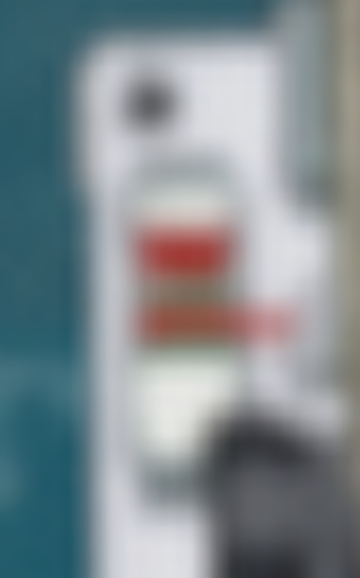

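The pointer is in the middle of the green band (travel ≈9.7 mm, Fx −10 N), the yaw moment is about zero and the case is flat. I'll hold.

Emit:
arm_command --commands '[[[0, 0, 0, 0, 0, 0], [0, 0, 0, 0, 0, 0], [0, 0, 0, 0, 0, 0], [0, 0, 0, 0, 0, 0], [0, 0, 0, 0, 0, 0], [0, 0, 0, 0, 0, 0], [0, 0, 0, 0, 0, 0], [0, 0, 0, 0, 0, 0], [0, 0, 0, 0, 0, 0], [0, 0, 0, 0, 0, 0], [0, 0, 0, 0, 0, 0], [0, 0, 0, 0, 0, 0], [0, 0, 0, 0, 0, 0], [0, 0, 0, 0, 0, 0], [0, 0, 0, 0, 0, 0], [0, 0, 0, 0, 0, 0], [0, 0, 0, 0, 0, 0], [0, 0, 0, 0, 0, 0], [0, 0, 0, 0, 0, 0], [0, 0, 0, 0, 0, 0]]]'

```text
clock: 19.45
position: [0.477, -0.0983, 0.0151]
ee_rot: [-0.008, 0.707, -0.707, 0.003]
ft_force: [-10.9, -0.2, 2.9]
grip_width: 0.634
```

Emit:
arm_command --commands '[[[0, 0, 0, 0, 0, 0], [0, 0, 0, 0, 0, 0], [0, 0, 0, 0, 0, 0], [0, 0, 0, 0, 0, 0], [0, 0, 0, 0, 0, 0], [0, 0, 0, 0, 0, 0], [0, 0, 0, 0, 0, 0], [0, 0, 0, 0, 0, 0]]]'

```text
clock: 20.25
position: [0.477, -0.0983, 0.0151]
ee_rot: [-0.008, 0.707, -0.707, 0.003]
ft_force: [-9.8, -0.4, 1.1]
grip_width: 0.633
```

```bash
python3 look.py 12; python3 -c "
from h import *
c=cam('top');cv2.imwrite('pics/top12.png',c['pixels'])"
```

```text
20.25 [ 0.477  -0.0983  0.0151] 0.9158766433701303 [-6.1e-03  2.0e-04 -1.0e+00] [-9.83 -0.39  1.1 ] [-0.017  1.902 -0.019]
red [  77  126   51   29 1265] 0.5249986166007906 -0.025420355731225298
red [ 80 171  76  16 951] 0.5154158780231336 -0.02902497371188223
green [  71    0   59   22 1242] 0.5574909420289855
```

View pics/top12.png

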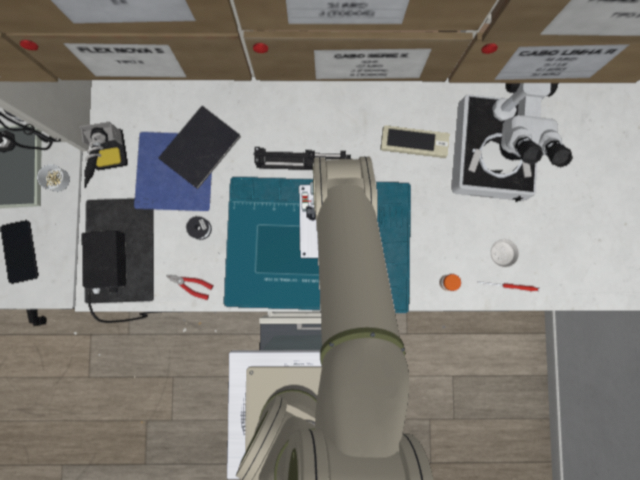

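The top view shows the jar at (452,282) and the reel at (198,228), both where they started. The press held steady, so I'm handing in.

```bash
python3 -c "
from workcell import manip
print(manip.hand_in())"
```

```text
the job is handed in; nothing more can be done
None
```

The case is flat on the bed with one short end pressed against the fence. The gripper is still holding and pressing it. I handed the job in at about 20 s, after holding the press for more than 3 s.

**Press:** The last check gave about 9.7 mm of fence travel, with the red pointer in the middle of the green band. The wrist push was 9.8 N. During the approach the wrist reading briefly reached about 18 N, because the case was rubbing on the bed. Fence travel was only about 8 mm then. I raised the tool slightly to take that load off.

**Flat:** The top of the case sloped under 0.2° and stood about 32 mm above the bed.

**Square:** At first only one corner seemed to touch the fence, so I turned the case until the twisting moment was about zero. The tool ended at 0.9° yaw; I measured the jig at about 1.1° yaw. The noisy camera depth of the case's back face disagreed with this, reading about −0.6°.

**Centred:** The case is within about 1 mm of the red line by most of my estimates. The two cameras disagreed by 1 to 2 mm. One rough reading of the case's top edge put it 2 to 3 mm to the left, which I put down to its rounded edges.

**Bystanders:** The jar and the reel are where they started.

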